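# Snap the bowl carriage back onto the stand mixer

## Task

Push the blue bowl carriage along the bench, its lugged end first, up to the white stand mixer and in between the mixer's two spring clips until both clips have snapped shut behind its lugs and hold it square against the stop with the red plunger pressed in, then let go. How deep the clip carrier sits is not known exactly, so feel for the end: press only as hard as the clips need and ease off when it comes up against the stop, never ram it. Leave the solder spool, pot, spray can and screwdriver where they stand.

Things in the scene. Friction and masses are not known exactly. Their poses are not given: they have to be found in the camera images.
- mixer: White stand mixer, fixed to the bench. Origin on the bench at the middle of its mouth; x is level, the direction in which the carriage is pushed in; y to the left of that, z up. Foot 190 mm wide, 34 mm high, from x = +35 mm on; column (72 mm thick) at x = +150 mm, head above it. Nothing is higher than 40 mm for x below +60 mm.
- stop (a point): On the mixer: nominal middle of the stop, at the mixer's origin, 15 mm up, axes as the mixer's. The stop is the front face of an aluminium cross wall 206 mm wide, 30 mm high, square to mixer x, centred on y = 0. Its true depth is unknown, from x = -20 to +20 mm. From it two fixed cheeks reach 26 mm towards -x, 30 mm high, inner faces at y = +-84.5 mm.
- mouth (a point): On the mixer: nominal point midway between the two clip rollers (mixer x = -40 mm, 15 mm up); they share the stop's unknown depth of +-20 mm. Free-turning brass rollers, upright, 12 mm in diameter, 40 mm in front of the true stop, at y = +-80 mm at rest, on steel arms outside the cheeks at y = +-99 mm, up to +-110 mm when spread; 27 mm high.
- carriage: Blue bowl carriage with a ringed turntable on top, loose, 0.3 to 0.65 kg. Origin: centre of underside; x to its front, z up. Body x = -55 to +55 mm, 128 mm wide, 30 mm high (36 with rings), flat rear and sides. No handle, too wide to grasp: push it. Two spread points on its rear face square it up. Home: front face on the stop, so origin 55 mm before the true stop, y = 0, x along mixer x.
- lugs (a point): On the carriage: midpoint of its front face, 15 mm up, axes as the carriage's. At this end a lug on either side widens the body to 164 mm: y = +-82 mm from 26 to 32 mm behind the front face, with a 30 degree chamfer in to y = +-67 mm at the front face, and a square shoulder 32 mm behind the front face; behind it the rollers snap in.
- rear (a point): On the carriage: middle of its flat rear face (carriage x = -55 mm), 15 mm up. Sliding it on the bench takes about 2 to 5 N; driving the chamfers through the clips about 8 to 15 N; past that it goes easier, both clips snap shut, and 2 mm later it meets the rigid stop. More than about 30 N is ramming it.
- clip_left (a joint): Angle of the spring clip on the mixer's +y side, rad: 0 at rest (shut), grows to about 0.14 as it is spread outward by the carriage's lug, springs back to 0 when the lug has passed its roller.
- clip_right (a joint): The same for the clip on the mixer's -y side.
- plunger (a joint): Red sprung plunger, 12 mm thick, in the middle of the stop face, 15 mm up, m: 0 when free (standing 12 mm out towards the mouth), 0.012 when pressed flush with the stop. The carriage's front face presses it in with up to 2 N; once the clips hold the carriage it stays in at 0.009 or more.
- spool: Solder spool with a red label, 58 mm in diameter, 52 mm high, standing; origin centre of its underside. Leave it alone.
- pot: White plastic pot, 92 mm in diameter, 85 mm high; origin centre of its underside. Leave it alone.
- spray: Red spray can with a flat grey metal top, 58 mm in diameter, 170 mm high; origin centre of its underside. Leave it alone.
- driver: Screwdriver with red handle, 190 mm long, lying along its x; origin under its middle. Leave it alone.
Not all that is in view belongs to the job. There is more than one size of the carriage; the job needs the largest.

How it is judged:
By the outcome, as a careful person would: the job done as asked, in the order asked, and still so for the second after the job is handed in, with the robot touching nothing.
It also fails if it takes over 61 s, if anything falls off the work surface, if the arm or the gripper's body presses on something with over 40 N, if the wrist force passes 120 N, or if a joint passes its speed limit or range.

## Robot

A 6-joint arm with a two-finger parallel gripper is mounted at the origin on the work surface. World frame = base frame: x ahead of the robot, y to its left, z up, the work surface at z = 0. Lengths are in m, angles in degrees, forces in N, time in s.
With the tool pointing down it reaches from about 0.35 to 0.775 m from the base axis. Payload 7.3 kg.
Tool frame: the origin (TCP) lies at the very end of the fingers, on their centre line; the grasp point (between the pads) lies 19 mm behind it; z points along the fingers, y is the line along which they close (so a half turn about z gives the same grasp; the last joint's range is limited). The gripper opens to 92 mm and grips with 3 to 60 N. Pads are 19 mm wide; open, the fingers measure 130 mm over their backs; the gripper's body (75 mm by 190 mm) begins 47 mm behind the grasp point.
Start: joints at [-71.963, 19.595, 87.324, -0, 73.075, -8.365], TCP at [0.233, -0.47, 0.227] pointing down, gripper open.
Joint ranges: [-145.02, 145.02], [-44.19, 115.74], [2.07, 154.8], [-57.11, 237.11], [16.16, 152.29], [-177.93, 177.93]. Speed limits (degrees/s): [147.25, 147.25, 180, 180, 180, 180].

## Interface

Orientations are given as a 3x3 rotation matrix whose columns are the frame's x, y, z axes.
In Python, from rig import r gives the robot as it stands. The module is installed in compiled form; this text tells all that it offers.
- The arm moves only by the shell command python3 -m creep 'ROWS' [FORCE]. ROWS is JSON, a list of rows, each an object with "grip": the closure in counts, from 0 (fully open) to 255 (shut); "dp": the shift along the world's x, y, z in m, a list of three; "delta_rot": the turn, a rotation vector about the world's x, y, z in rad, a list of three. In form: [{"grip": grip, "dp": [tx, ty, tz], "delta_rot": [ax, ay, az]}, ...]. A call has 1 to 10 rows; each row is the pose to reach, as a shift and turn from the pose commanded when the call began; what a row does not reach only later rows make up. A row lasts 1/8 s, in which the tool goes at most 62.5 mm and 10.7 degrees, less where a joint would pass 70% of its speed; a pose out of reach is approached as far as the arm can. A call with a gripper value outside its range is refused whole. The fingers move at their own pace and stop on an object; FORCE is the grip in N (left out, the last holds). Time passes only in rows, so rows that repeat a pose let the fingers close. It gives the time, the measured TCP pose, the force, the opening and the grip force at its end, in the units of the state.
- r.get_obs(): the state, without advancing time (a new reading comes with each control period).
- r.snapshot(name): name is "scene" or "top" or "wrist"; returns a dict with "img" (420x560x3 uint8, red, green, blue), "intrinsics" (3x3 intrinsics, pixels), "R" (3x3) and "t" (3): a world point X has camera coordinates R X + t; the wrist camera has in their place "tool_from_camera" (4x4, takes a point from camera to tool coordinates, whose origin is the TCP and whose axes are the flange's). Camera axes: x right, y down, z forward; pixel columns grow to the right and rows downward; lengths in m; the calibration is good to about 2 mm. A picture is of the moment at which its call begins: read the wrist's pose just before it. There is no depth.
- r.job_done(): hands the job in; it is judged then, once.
The state is a dict: "time": time; "q": joint angles; "dq": joint speeds; "joint_efforts": joint torques, N m; "tcp_pos": TCP position; "orientation": TCP orientation; "wrist_force": force on the tool from outside, world axes, zero at the start; "ft_torque": the same for the moment, N m; "finger_gap": finger opening in m; "gripper_force": force on a finger pad.
Only numpy, scipy, OpenCV 4.12 (cv2) and the standard library are available. Lean on these libraries where they do the work, as an engineer would, in place of code of your own. Each camera call takes 0.05 s, during which the arm holds its last target. There are 200 camera calls.

## Working session

There is one attempt and no reset: what is moved stays moved. The work goes in short steps, Python scripts to look and compute and a shell command to move; the robot and the scene stay as the last step left them, time stands still between calls to the robot, and variables do not carry over. Pictures are saved under pics/ and viewed, at most 10 in all, crops included, and the job is handed in when it is done.

```bash
mkdir -p pics; python3 - <<'E'
from rig import r
import cv2,numpy as np
o=r.get_obs();print(o['time'],o['tcp_pos'],o['orientation'],o['wrist_force'],o['finger_gap'])
for n in('scene','top'):
    s=r.snapshot(n);cv2.imwrite(f'pics/{n}1.png',s['img'][...,::-1]);print(n,s['intrinsics'],s['R'],s['t'])
    np.savez(n+'.npz',**s)
E
```

```text
0.0 [ 0.23334381 -0.46982933  0.22603856] [[ 8.95707303e-01  4.44643908e-01 -4.71532548e-04]
 [ 4.44644089e-01 -8.95706071e-01  1.50617553e-03]
 [ 2.47357210e-04 -1.55875659e-03 -9.99998755e-01]] [0.0776385  0.17081713 0.54582027] 0.09170769010945966
scene [[391.51041416   0.         275.30306217]
 [  0.         391.51041416 208.51428908]
 [  0.           0.           1.        ]] [[-0.33937392  0.9404805  -0.01793774]
 [ 0.59862076  0.20122514 -0.77534614]
 [-0.7255884  -0.27387016 -0.63128171]] [ 0.15856654 -0.31839605  1.23563674]
top [[413.30818739   0.         284.63834288]
 [  0.         413.30818739 213.24145197]
 [  0.           0.           1.        ]] [[-1.77108995e-02 -9.99842914e-01 -6.86846629e-04]
 [-9.86033071e-01  1.75800493e-02 -1.65619217e-01]
 [ 1.65605276e-01 -2.25601183e-03 -9.86189537e-01]] [0.04004916 0.59579615 0.90379083]
```

View pics/scene1.png

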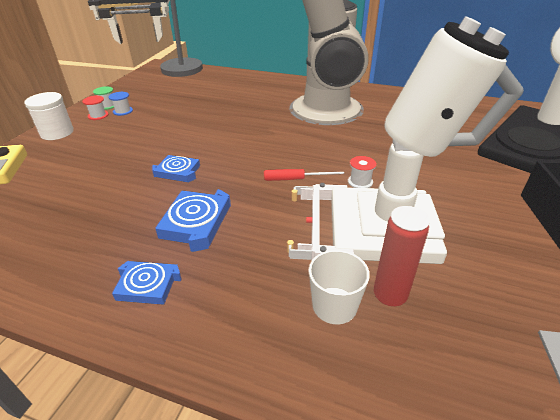

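View pics/top1.png

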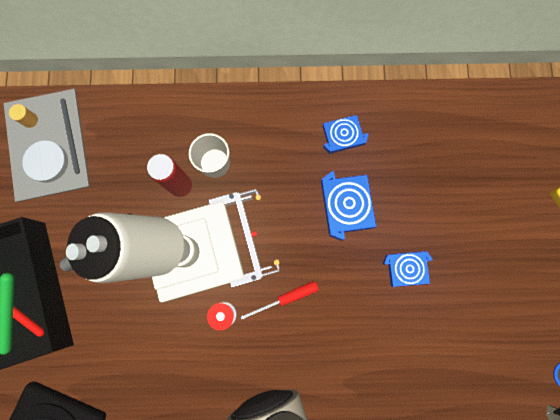

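Three blue carriages are in view (top picture): small at (344,133), large at (349,203), small at (409,268). The middle one is clearly the largest, so it fits. The mixer mouth has its brass rollers at about (258,197) and (277,262), and its red plunger at (254,234).

```bash
cat >h.py <<'E'
import numpy as np,cv2
def ray(s,px,z):
    u=np.linalg.inv(s['intrinsics'])@np.array([px[0],px[1],1.]);R=s['R'];t=s['t']
    c=-R.T@t;d=R.T@u;return c+d*(z-c[2])/d[2]
def proj(s,X):
    p=s['intrinsics']@(s['R']@np.asarray(X,float)+s['t']);return p[:2]/p[2]
def blue(s):
    h=cv2.cvtColor(s['img'],cv2.COLOR_RGB2HSV);return cv2.inRange(h,(105,140,80),(125,255,255))
E
python3 - <<'E'
from h import *
s=dict(np.load('top.npz'));im=s['img']
cs,_=cv2.findContours(blue(s),cv2.RETR_EXTERNAL,cv2.CHAIN_APPROX_NONE)
for c in cs:
    if cv2.contourArea(c)<500: continue
    w=np.array([ray(s,p[0],.03)[:2] for p in c]);a=cv2.minAreaRect((w*1000).astype(np.float32))
    ap=cv2.approxPolyDP(c,2.5,True)[:,0]
    print(cv2.contourArea(c),np.round(a[0]),np.round(a[1]),a[2]);print([(tuple(p.tolist()),np.round(ray(s,p,.03)[:2]*1000).tolist()) for p in ap])
h=cv2.cvtColor(im,cv2.COLOR_RGB2HSV)
m=cv2.inRange(h,(12,110,120),(28,255,255));m[:,:230]=0;m[:,300:]=0;m[:180]=0;m[290:]=0
n,l,st,ce=cv2.connectedComponentsWithStats(m)
for i in range(1,n):
    if st[i,4]>5: print('brass',ce[i],st[i],ray(s,ce[i],.02)*1000)
m=cv2.inRange(h,(0,150,100),(8,255,255))
n,l,st,ce=cv2.connectedComponentsWithStats(m)
for i in range(1,n):
    if st[i,4]>5: print('red',ce[i],st[i],ray(s,ce[i],.015)*1000)
cv2.imwrite('pics/crop1.png',cv2.resize(im[110:310,190:440,::-1],None,fx=3,fy=3,interpolation=cv2.INTER_CUBIC))
E
```

```text
2531.5 [ 621. -121.] [165. 111.] 6.469200134277344
[((322, 179), [681.0, -61.0]), ((330, 235), [546.0, -76.0]), ((343, 239), [536.0, -106.0]), ((344, 231), [555.0, -109.0]), ((375, 226), [566.0, -182.0]), ((366, 175), [689.0, -167.0]), ((335, 179), [680.0, -92.0]), ((333, 171), [700.0, -88.0])]
brass [234.35714286 190.5       ] [230 189  10   4  14] [658.93943496 149.17460822  20.        ]
brass [258.2173913  197.76086957] [255 193   7  10  46] [640.11717279  91.99056947  20.        ]
brass [249.16666667 204.5       ] [246 203   8   4  12] [624.07787497 113.72221768  20.        ]
brass [233.5   206.875] [232 205   4   5   8] [618.97727965 151.12234232  20.        ]
brass [230.41176471 211.94117647] [230 207   2  10  17] [606.84121441 158.44169561  20.        ]
brass [252.         210.28571429] [249 208   7   5   7] [609.92694446 107.02068264  20.        ]
brass [238.51485149 233.14851485] [231 211  18  43 202] [555.69204842 139.10836193  20.        ]
brass [258.25  213.125] [257 210   4   7   8] [602.80070553  92.17882308  20.        ]
brass [250.36363636 214.09090909] [248 212   6  
[... 1434 characters left out ...]
9209 119.87975347  20.        ]
brass [252.33333333 282.83333333] [250 282   5   3   6] [439.43327517 107.03913245  20.        ]
brass [240.         287.64285714] [236 286   9   4  14] [428.98063662 135.5802211   20.        ]
red [177.84782609 180.9743083 ] [152 159  40  38 506] [686.16306796 286.8236272   15.        ]
red [253.66666667 233.43333333] [251 231   6   6  30] [554.97647154 103.71361861  15.        ]
red [298.0969697  292.82222222] [277 280  42  27 495] [414.73427411   1.50878462  15.        ]
red [219.43570058 316.44145873] [207 302  26  29 521] [364.67552408 183.31750833  15.        ]
red [ 27.28450704 322.37746479] [ 13 307  31  30 355] [359.20931392 623.49038502  15.        ]
```

View pics/crop1.png

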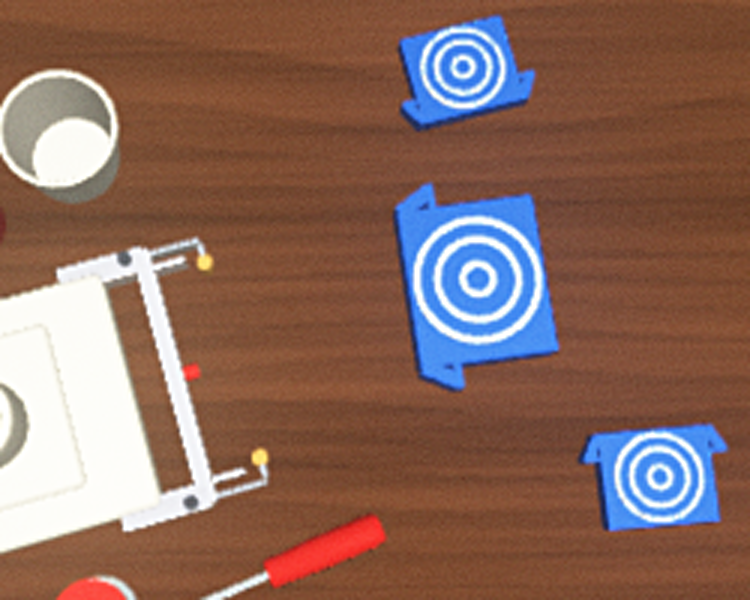

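The crop confirms it: the middle carriage at (350,203) is the largest, about 111 x 165 mm, and its lugs face the mixer. The rollers come out 158 mm apart against 160 nominal. Next I refine the carriage centre from its rings, using both views.

```bash
cat >>h.py <<'E'
def tri(s,p,s2,p2):
    A=[];b=[]
    for c,q in((s,p),(s2,p2)):
        P=c['intrinsics']@np.c_[c['R'],c['t']]
        for k in(0,1):
            v=q[k]*P[2]-P[k];A.append(v[:3]);b.append(-v[3])
    return np.linalg.lstsq(np.array(A),np.array(b),rcond=None)[0]
def rings(s):
    "centres of the outer white ring of the largest blue blob"
    b=blue(s);cs,_=cv2.findContours(b,cv2.RETR_EXTERNAL,cv2.CHAIN_APPROX_NONE);c=max(cs,key=cv2.contourArea)
    f=np.zeros_like(b);cv2.drawContours(f,[c],-1,255,-1);f=cv2.erode(f,np.ones((3,3)))
    g=cv2.bitwise_and(f,cv2.inRange(s['img'][...,0],130,255))
    h,_=cv2.findContours(g,cv2.RETR_EXTERNAL,cv2.CHAIN_APPROX_NONE);h=max(h,key=cv2.contourArea)
    return cv2.fitEllipse(h),c
E
python3 - <<'E'
from h import *
T=dict(np.load('top.npz'));S=dict(np.load('scene.npz'))
a,_=rings(T);b,_=rings(S);print(a,b);print('rings',tri(T,a[0],S,b[0])*1e3,ray(T,a[0],.036)*1e3,ray(S,b[0],.036)*1e3)
h=cv2.cvtColor(S['img'],cv2.COLOR_RGB2HSV);m=cv2.inRange(h,(12,110,100),(30,255,255));m[:,:280]=0;m[:,330:]=0;m[:180]=0;m[265:]=0
n,l,st,ce=cv2.connectedComponentsWithStats(m)
B=[ce[i] for i in range(1,n) if st[i,4]>12];print([st[i] for i in range(1,n) if st[i,4]>12])
for p,X in(((258.2,197.8),[.640,.092,.02]),((276.2,261.7),[.487,.051,.02])):
    q=min(B,key=lambda c:np.linalg.norm(c-proj(S,X)));print(q,proj(S,X),tri(T,p,S,q)*1e3)
E
```

```text
Traceback (most recent call last):
  File "h.py", line 21, in rings
    h,_=cv2.findContours(g,cv2.RETR_EXTERNAL,cv2.CHAIN_APPROX_NONE);h=max(h,key=cv2.contourArea)
                                                                      ~~~^^^^^^^^^^^^^^^^^^^^^^^
ValueError: max() iterable argument is empty
```

```bash
python3 -m creep '[{"grip":30,"dp":[0.05,0.03,0],"delta_rot":[0,0,0.17]},{"grip":30,"dp":[0.1,0.06,0],"delta_rot":[0,0,0.34]},{"grip":30,"dp":[0.15,0.09,0],"delta_rot":[0,0,0.51]},{"grip":30,"dp":[0.2,0.12,0],"delta_rot":[0,0,0.68]},{"grip":30,"dp":[0.25,0.15,0],"delta_rot":[0,0,0.85]},{"grip":30,"dp":[0.3,0.18,-0.03],"delta_rot":[0,0,1.02]},{"grip":30,"dp":[0.35,0.21,-0.06],"delta_rot":[0,0,1.19]},{"grip":30,"dp":[0.4,0.24,-0.09],"delta_rot":[0,0,1.22]},{"grip":30,"dp":[0.4,0.24,-0.09],"delta_rot":[0,0,1.22]},{"grip":30,"dp":[0.4,0.24,-0.09],"delta_rot":[0,0,1.22]}]'
```

```text
time: 1.35
tcp_pos: [0.6332, -0.2299, 0.1359]
orientation: [[-0.111, 0.994, -0.002], [0.994, 0.111, 0.0], [0.001, -0.001, -1.0]]
wrist_force: [0.6, -0.2, 0.1]
finger_gap: 0.0809
gripper_force: 0.0
```

The largest blue blob in the scene view was the wall, so I mask that out.

```bash
sed -i "s/    b=blue(s);cs/    b=blue(s);b[:140]=0;cs/" h.py
python3 - <<'E'
from h import *
T=dict(np.load('top.npz'));S=dict(np.load('scene.npz'))
a,_=rings(T);b,_=rings(S);print(a,b);print('rings',tri(T,a[0],S,b[0])*1e3,ray(T,a[0],.036)*1e3,ray(S,b[0],.036)*1e3)
h=cv2.cvtColor(S['img'],cv2.COLOR_RGB2HSV);m=cv2.inRange(h,(12,110,100),(30,255,255));m[:,:280]=0;m[:,330:]=0;m[:180]=0;m[265:]=0
n,l,st,ce=cv2.connectedComponentsWithStats(m)
B=[ce[i] for i in range(1,n) if st[i,4]>12]
for p,X in(((258.2,197.8),[.640,.092,.02]),((276.2,261.7),[.487,.051,.02])):
    q=min(B,key=lambda c:np.linalg.norm(c-proj(S,X)));print(q,proj(S,X),tri(T,p,S,q)*1e3)
E
```

```text
Traceback (most recent call last):
  File "h.py", line 21, in rings
    h,_=cv2.findContours(g,cv2.RETR_EXTERNAL,cv2.CHAIN_APPROX_NONE);h=max(h,key=cv2.contourArea)
                                                                      ~~~^^^^^^^^^^^^^^^^^^^^^^^
ValueError: max() iterable argument is empty
```

```bash
sed -i "s/b\[:140\]=0;cs/b[:140]=0;b[:,420:]=0;cs/" h.py
python3 - <<'E'
from h import *
T=dict(np.load('top.npz'));S=dict(np.load('scene.npz'))
a,_=rings(T);b,_=rings(S);print(a,b);print('rings',tri(T,a[0],S,b[0])*1e3,ray(T,a[0],.036)*1e3,ray(S,b[0],.036)*1e3)
h=cv2.cvtColor(S['img'],cv2.COLOR_RGB2HSV);m=cv2.inRange(h,(12,110,100),(30,255,255));m[:,:280]=0;m[:,330:]=0;m[:180]=0;m[265:]=0
n,l,st,ce=cv2.connectedComponentsWithStats(m)
B=[ce[i] for i in range(1,n) if st[i,4]>12]
for p,X in(((258.2,197.8),[.640,.092,.02]),((276.2,261.7),[.487,.051,.02])):
    q=min(B,key=lambda c:np.linalg.norm(c-proj(S,X)));print(q,proj(S,X),tri(T,p,S,q)*1e3)
E
```

```text
Traceback (most recent call last):
  File "h.py", line 21, in rings
    h,_=cv2.findContours(g,cv2.RETR_EXTERNAL,cv2.CHAIN_APPROX_NONE);h=max(h,key=cv2.contourArea)
                                                                      ~~~^^^^^^^^^^^^^^^^^^^^^^^
ValueError: max() iterable argument is empty
```

```bash
python3 - <<'E'
from h import *
for n in('top','scene'):
    S=dict(np.load(n+'.npz'));b=blue(S);cs,_=cv2.findContours(b,cv2.RETR_EXTERNAL,cv2.CHAIN_APPROX_NONE)
    print(n,[(cv2.boundingRect(c),cv2.contourArea(c)) for c in cs if cv2.contourArea(c)>150])
    h=cv2.cvtColor(S['img'],cv2.COLOR_RGB2HSV)
    for p in ([(349,203),(350,232),(350,228),(340,185)] if n=='top' else [(193,210),(215,235),(177,162),(180,225)]): print(p,S['img'][p[1],p[0]],h[p[1],p[0]])
E
```

```text
top [((397, 256, 26, 26), 482.0), ((383, 252, 49, 35), 427.5), ((322, 171, 54, 69), 2531.5), ((332, 121, 24, 23), 400.5), ((323, 115, 45, 38), 392.5)]
(349, 203) [ 75 147 242] [107 176 242]
(350, 232) [127  73  54] [  8 147 127]
(350, 228) [ 74 145 246] [108 178 246]
(340, 185) [255 255 254] [ 30   1 255]
scene [((126, 264, 36, 27), 693.5), ((113, 261, 67, 43), 938.0), ((171, 197, 44, 28), 901.0), ((156, 190, 73, 61), 1280.5), ((153, 155, 46, 27), 394.0), ((369, 0, 16, 83), 250.5)]
(193, 210) [ 91 141 233] [109 155 233]
(215, 235) [134 103  90] [  9  84 134]
(177, 162) [ 82 134 230] [109 164 230]
(180, 225) [253 248 232] [ 23  21 253]
```

```bash
sed -i "s/b=blue(s);b\[/b=cv2.morphologyEx(blue(s),cv2.MORPH_CLOSE,np.ones((7,7)));b[/; s/(105,140,80)/(100,110,60)/; s/inRange(s\['img'\]\[...,0\],130,255)/inRange(np.ascontiguousarray(s['img'][...,0]),150,255)/" h.py
python3 - <<'E'
from h import *
T=dict(np.load('top.npz'));S=dict(np.load('scene.npz'))
a,_=rings(T);b,_=rings(S);print(a,b);print('rings',tri(T,a[0],S,b[0])*1e3,ray(T,a[0],.036)*1e3,ray(S,b[0],.036)*1e3)
h=cv2.cvtColor(S['img'],cv2.COLOR_RGB2HSV);m=cv2.inRange(h,(12,110,100),(30,255,255));m[:,:280]=0;m[:,330:]=0;m[:180]=0;m[265:]=0
n,l,st,ce=cv2.connectedComponentsWithStats(m)
B=[ce[i] for i in range(1,n) if st[i,4]>12]
for p,X in(((258.2,197.8),[.640,.092,.02]),((276.2,261.7),[.487,.051,.02])):
    q=min(B,key=lambda c:np.linalg.norm(c-proj(S,X)));print(q,proj(S,X),tri(T,p,S,q)*1e3)
E
```

```text
((348.8231506347656, 202.88934326171875), (41.65024948120117, 42.67573547363281), 118.94891357421875) ((192.54856872558594, 209.6888885498047), (20.27323341369629, 33.76035690307617), 80.24639129638672)
rings [ 621.22781757 -122.46926139   34.06229876] [ 620.6905624  -121.83414136   36.        ] [ 623.30565203 -121.42295969   36.        ]
[292.57142857 244.71428571] [290.00004061 244.66706504] [639.34177117  94.19232097  20.01662768]
[293.5483871  195.90322581] [294.01523656 193.82162345] [487.50681367  50.74245356  14.57989486]
```

Carriage origin is (621,-122) with heading 96.5°. Roller middle is (563.5,72) and the mixer heading is 105.2°. The tool already sits in line behind the carriage, so I lower it and then approach.

```bash
python3 -m creep '[{"grip":30,"dp":[0,0,-0.06],"delta_rot":[0,0,0]},{"grip":30,"dp":[0,0,-0.10],"delta_rot":[0,0,0]},{"grip":30,"dp":[0,0,-0.125],"delta_rot":[0,0,0]},{"grip":30,"dp":[0,0,-0.125],"delta_rot":[0,0,0]},{"grip":30,"dp":[-0.001,0.012,-0.125],"delta_rot":[0,0,0]},{"grip":30,"dp":[-0.003,0.024,-0.125],"delta_rot":[0,0,0]},{"grip":30,"dp":[-0.004,0.032,-0.125],"delta_rot":[0,0,0]},{"grip":30,"dp":[-0.004,0.032,-0.125],"delta_rot":[0,0,0]}]'
python3 -m creep '[{"grip":30,"dp":[0,0.003,0],"delta_rot":[0,0,0]},{"grip":30,"dp":[-0.001,0.006,0],"delta_rot":[0,0,0]},{"grip":30,"dp":[-0.001,0.009,0],"delta_rot":[0,0,0]},{"grip":30,"dp":[-0.001,0.012,0],"delta_rot":[0,0,0]},{"grip":30,"dp":[-0.002,0.015,0],"delta_rot":[0,0,0]},{"grip":30,"dp":[-0.002,0.017,0],"delta_rot":[0,0,0]}]'
```

```text
time: 2.35
tcp_pos: [0.6297, -0.1972, 0.0124]
orientation: [[-0.111, 0.994, 0.001], [0.994, 0.111, -0.0], [-0.0, 0.001, -1.0]]
wrist_force: [-0.1, -0.3, -0.3]
finger_gap: 0.0806
gripper_force: 0.0
time: 3.1
tcp_pos: [0.6274, -0.1812, 0.0116]
orientation: [[-0.11, 0.994, -0.0], [0.994, 0.11, -0.0], [-0.0, -0.0, -1.0]]
wrist_force: [0.6, -2.9, -0.2]
finger_gap: 0.0811
gripper_force: 1.1
```

```bash
cat >meas.py <<'E'
from rig import r
from h import *
def go(name=None):
    o=r.get_obs();T=r.snapshot('top');a,c=rings(T);P=ray(T,a[0],.036)*1e3
    w=np.array([ray(T,p[0],.03)[:2]*1e3 for p in c],np.float32);q=cv2.minAreaRect(w)
    mid=np.array([563.5,72]);th=np.radians(105.2);u=np.array([np.cos(th),np.sin(th)]);d=P[:2]-mid
    print('t',o['time'],'tcp',o['tcp_pos']*1e3,'F',o['wrist_force'],'toolyaw',np.degrees(np.arctan2(o['orientation'][1,1],o['orientation'][0,1])))
    print('C',P,'rect',q,'along',d@u,'left',d@[-u[1],u[0]],'gap tcp-C',(P[:2]-o['tcp_pos'][:2]*1e3)@u)
    if name: cv2.imwrite('pics/'+name,cv2.resize(T['img'][130:310,200:400,::-1],None,fx=3,fy=3,interpolation=cv2.INTER_CUBIC))
E
python3 -c "
from meas import *
go('m1.png')"
```

```text
t 3.1 tcp [ 627.3768928  -181.24214061   11.62045819] F [ 0.63697259 -2.90999726 -0.23536659] toolyaw 6.298104734310543
C [ 620.45636072 -113.90845978   36.        ] rect ((617.9154052734375, -105.69664001464844), (107.09915924072266, 163.34732055664062), 88.19635772705078) along -194.33807158093106 left -6.220641185701855 gap tcp-C 66.79260126392018
```

View pics/m1.png

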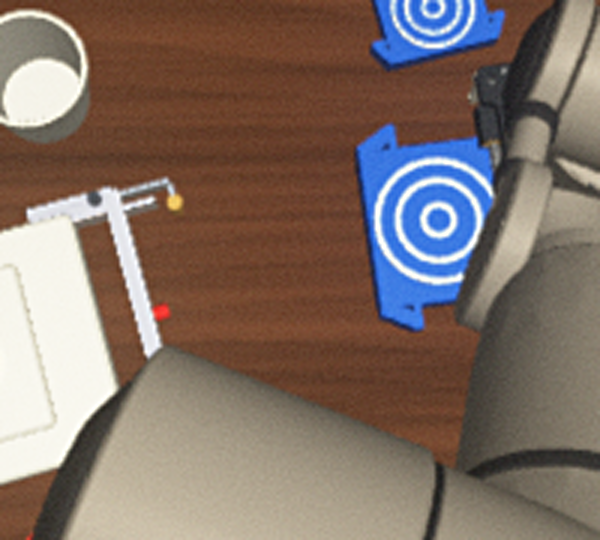

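The fingers are in contact at 2.9 N and the carriage moves with them. It is at about (438,220) in the crop, but the arm hides part of it. Next I push while turning 9° and moving onto the mixer axis, then measure from the scene camera.

```bash
python3 -m creep '[{"grip":30,"dp":[-0.001,0.006,0],"delta_rot":[0,0,0.015]},{"grip":30,"dp":[-0.002,0.012,0],"delta_rot":[0,0,0.03]},{"grip":30,"dp":[-0.003,0.018,0],"delta_rot":[0,0,0.05]},{"grip":30,"dp":[-0.004,0.024,0],"delta_rot":[0,0,0.07]},{"grip":30,"dp":[-0.005,0.03,0],"delta_rot":[0,0,0.09]},{"grip":30,"dp":[-0.006,0.036,0],"delta_rot":[0,0,0.11]},{"grip":30,"dp":[-0.007,0.042,0],"delta_rot":[0,0,0.13]},{"grip":30,"dp":[-0.009,0.048,0],"delta_rot":[0,0,0.155]},{"grip":30,"dp":[-0.011,0.054,0],"delta_rot":[0,0,0.155]},{"grip":30,"dp":[-0.012,0.057,0],"delta_rot":[0,0,0.155]}]'
cat >meas.py <<'E'
from rig import r
from h import *
def go(name):
    o=r.get_obs();S=r.snapshot('scene');a,c=rings(S);P=ray(S,a[0],.036)*1e3-[2.6,.4,0]
    mid=np.array([563.5,72]);th=np.radians(105.2);u=np.array([np.cos(th),np.sin(th)]);d=P[:2]-mid
    print('t',o['time'],'tcp',o['tcp_pos']*1e3,'F',o['wrist_force'],'toolyaw',np.degrees(np.arctan2(o['orientation'][1,1],o['orientation'][0,1])))
    print('ring',a,'C',P,'along',d@u,'left',d@[-u[1],u[0]],'gap tcp-C',(P[:2]-o['tcp_pos'][:2]*1e3)@u)
    ap=cv2.approxPolyDP(c,2.5,True)[:,0];print([(p.tolist(),np.round(ray(S,p,.03)[:2]*1e3-[2.6,.4]).tolist()) for p in ap])
    cv2.imwrite('pics/'+name,cv2.resize(S['img'][140:290,130:380,::-1],None,fx=3,fy=3,interpolation=cv2.INTER_CUBIC))
E
python3 -c "
from meas import *
go('m2.png')"
```

```text
time: 4.4
tcp_pos: [0.6153, -0.1239, 0.0118]
orientation: [[-0.262, 0.965, -0.0], [0.965, 0.262, -0.0], [-0.0, -0.0, -1.0]]
wrist_force: [0.6, -2.6, -0.6]
finger_gap: 0.0809
gripper_force: 1.3
t 4.4 tcp [ 615.29456566 -123.90202543   11.7989325 ] F [ 0.59576228 -2.58718389 -0.59989358] toolyaw 15.193164770368801
ring ((225.45315551757812, 209.26524353027344), (20.507226943969727, 33.598854064941406), 83.55211639404297) C [598.12065808 -58.91249109  36.        ] along -135.4098751380266 left 0.91433241669093 gap tcp-C 67.21878532779336
[([256, 192], [517.0, -25.0]), ([243, 188], [512.0, -58.0]), ([241, 193], [530.0, -55.0]), ([207, 192], [551.0, -126.0]), ([202, 204], [592.0, -117.0]), ([204, 212], [614.0, -100.0]), ([199, 213], [620.0, -109.0]), ([193, 229], [667.0, -96.0]), ([195, 240], [693.0, -78.0]), ([230, 242], [676.0, -13.0]), ([232, 249], [692.0, -2.0]), ([248, 245], [673.0, 22.0])]
```

View pics/m2.png

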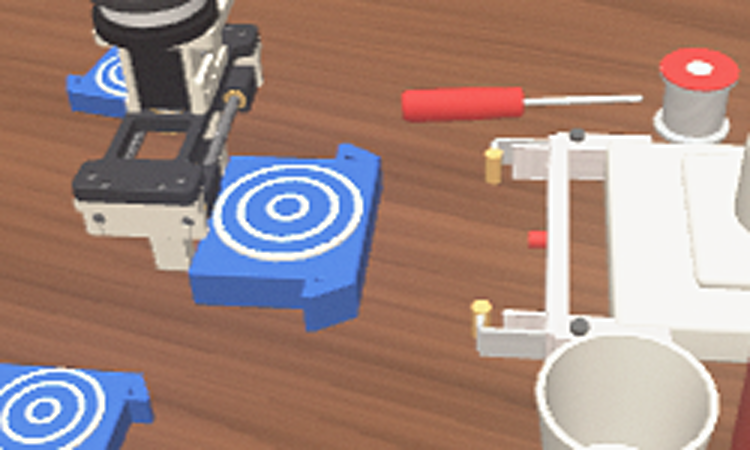

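The carriage sits square on both fingers, its ring centre at (225,209) in the full picture. It is 0.9 mm off the mixer axis with 120 mm left to home. I push 75 mm straight along the axis to just before the rollers and check.

```bash
python3 -m creep '[{"grip":30,"dp":[-0.002,0.008,0],"delta_rot":[0,0,0]},{"grip":30,"dp":[-0.004,0.016,0],"delta_rot":[0,0,0]},{"grip":30,"dp":[-0.006,0.024,0],"delta_rot":[0,0,0]},{"grip":30,"dp":[-0.008,0.032,0],"delta_rot":[0,0,0]},{"grip":30,"dp":[-0.0105,0.04,0],"delta_rot":[0,0,0]},{"grip":30,"dp":[-0.0125,0.048,0],"delta_rot":[0,0,0]},{"grip":30,"dp":[-0.0145,0.056,0],"delta_rot":[0,0,0]},{"grip":30,"dp":[-0.0165,0.064,0],"delta_rot":[0,0,0]},{"grip":30,"dp":[-0.0185,0.07,0],"delta_rot":[0,0,0]},{"grip":30,"dp":[-0.019,0.072,0],"delta_rot":[0,0,0]}]'
python3 -c "
from meas import *
go('m3.png')"
```

```text
time: 5.7
tcp_pos: [0.5964, -0.0519, 0.0118]
orientation: [[-0.262, 0.965, 0.0], [0.965, 0.262, -0.0], [-0.0, 0.0, -1.0]]
wrist_force: [0.5, -3.6, 1.0]
finger_gap: 0.081
gripper_force: 2.0
t 5.7 tcp [596.43600435 -51.87657249  11.83675227] F [ 0.53267662 -3.63435986  1.02284816] toolyaw 15.208164572091059
ring ((261.7171630859375, 210.87660217285156), (20.745532989501953, 33.65349578857422), 87.57347869873047) C [579.44678173  12.67923596  36.        ] along -61.42658937035952 left 0.16435500236851494 gap tcp-C 66.75181029227788
[([290, 193], [497.0, 45.0]), ([279, 189], [491.0, 18.0]), ([276, 194], [510.0, 18.0]), ([242, 193], [530.0, -53.0]), ([240, 221], [616.0, -19.0]), ([233, 222], [623.0, -31.0]), ([232, 242], [675.0, -9.0]), ([270, 244], [657.0, 59.0]), ([271, 251], [674.0, 67.0]), ([286, 247], [655.0, 90.0])]
```

View pics/m3.png

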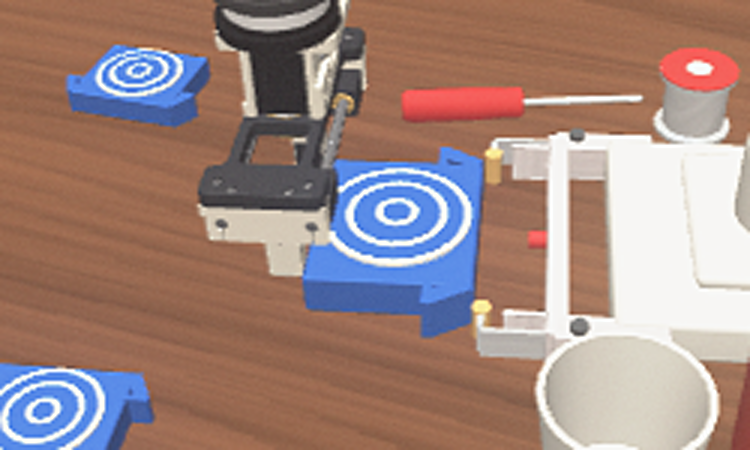

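It is aligned, 0.2 mm off the axis, and the chamfers are just ahead of the rollers at (294,195) and (290,243) in the full picture. Now I go slowly and watch the force.

```bash
python3 -m creep '[{"grip":30,"dp":[-0.0005,0.002,0],"delta_rot":[0,0,0]},{"grip":30,"dp":[-0.001,0.004,0],"delta_rot":[0,0,0]},{"grip":30,"dp":[-0.0015,0.006,0],"delta_rot":[0,0,0]},{"grip":30,"dp":[-0.002,0.008,0],"delta_rot":[0,0,0]},{"grip":30,"dp":[-0.0027,0.01,0],"delta_rot":[0,0,0]},{"grip":30,"dp":[-0.0032,0.012,0],"delta_rot":[0,0,0]},{"grip":30,"dp":[-0.0037,0.014,0],"delta_rot":[0,0,0]},{"grip":30,"dp":[-0.0043,0.016,0],"delta_rot":[0,0,0]}]'
python3 -m creep '[{"grip":30,"dp":[-0.0005,0.002,0],"delta_rot":[0,0,0]},{"grip":30,"dp":[-0.001,0.004,0],"delta_rot":[0,0,0]},{"grip":30,"dp":[-0.0015,0.006,0],"delta_rot":[0,0,0]}]'
python3 -m creep '[{"grip":30,"dp":[-0.0005,0.002,0],"delta_rot":[0,0,0]},{"grip":30,"dp":[-0.001,0.004,0],"delta_rot":[0,0,0]}]'
```

```text
time: 6.75
tcp_pos: [0.5921, -0.0363, 0.0118]
orientation: [[-0.262, 0.965, 0.0], [0.965, 0.262, -0.0], [-0.0, -0.0, -1.0]]
wrist_force: [0.4, -6.3, 2.8]
finger_gap: 0.0813
gripper_force: 3.4
time: 7.12
tcp_pos: [0.5908, -0.0313, 0.0118]
orientation: [[-0.262, 0.965, 0.0], [0.965, 0.262, -0.002], [-0.002, -0.0, -1.0]]
wrist_force: [2.1, -9.4, 1.7]
finger_gap: 0.0808
gripper_force: 4.9
time: 7.38
tcp_pos: [0.5899, -0.0277, 0.0118]
orientation: [[-0.263, 0.965, 0.001], [0.965, 0.263, -0.002], [-0.002, -0.0, -1.0]]
wrist_force: [2.1, -10.7, 1.7]
finger_gap: 0.0809
gripper_force: 5.7
```

```bash
python3 -m creep '[{"grip":30,"dp":[-0.0005,0.002,0],"delta_rot":[0,0,0]},{"grip":30,"dp":[-0.001,0.004,0],"delta_rot":[0,0,0]}]' | sed -n '1,2p;4p'
python3 -m creep '[{"grip":30,"dp":[-0.0005,0.002,0],"delta_rot":[0,0,0]},{"grip":30,"dp":[-0.001,0.004,0],"delta_rot":[0,0,0]}]'| sed -n '1,2p;4p'
python3 -m creep '[{"grip":30,"dp":[-0.0005,0.0015,0],"delta_rot":[0,0,0]},{"grip":30,"dp":[-0.0008,0.003,0],"delta_rot":[0,0,0]}]'| sed -n '1,2p;4p'
```

```text
time: 7.62
tcp_pos: [0.5889, -0.0237, 0.0118]
wrist_force: [2.4, -8.3, 1.5]
time: 7.88
tcp_pos: [0.5875, -0.0185, 0.0118]
wrist_force: [1.0, -5.6, 2.2]
time: 8.12
tcp_pos: [0.5866, -0.0152, 0.0117]
wrist_force: [0.0, -3.0, 2.1]
```

```bash
python3 -m creep '[{"grip":30,"dp":[-0.0003,0.001,0],"delta_rot":[0,0,0]},{"grip":30,"dp":[-0.0005,0.002,0],"delta_rot":[0,0,0]}]' | sed -n '1,2p;4p'
python3 -m creep '[{"grip":30,"dp":[-0.0003,0.001,0],"delta_rot":[0,0,0]},{"grip":30,"dp":[-0.0005,0.002,0],"delta_rot":[0,0,0]}]' | sed -n '1,2p;4p'
python3 -m creep '[{"grip":30,"dp":[-0.0003,0.001,0],"delta_rot":[0,0,0]}]' | sed -n '1,2p;4p'
```

```text
time: 8.38
tcp_pos: [0.5856, -0.0124, 0.0112]
wrist_force: [-0.5, 0.5, 0.7]
time: 8.62
tcp_pos: [0.5857, -0.011, 0.0116]
wrist_force: [0.5, 0.3, -0.1]
time: 8.75
tcp_pos: [0.5855, -0.0101, 0.0117]
wrist_force: [-0.8, -0.7, -0.1]
```

The force has fallen to nothing, so the clips seem to have drawn the carriage in. I keep feeling for the stop.

```bash
python3 -m creep '[{"grip":30,"dp":[-0.0003,0.001,0],"delta_rot":[0,0,0]}]' | sed -n '1,2p;4p'
python3 -m creep '[{"grip":30,"dp":[-0.0003,0.001,0],"delta_rot":[0,0,0]}]' | sed -n '1,2p;4p'
python3 -c "
from meas import *
go('m4.png')"
```

```text
time: 8.88
tcp_pos: [0.5853, -0.0092, 0.0118]
wrist_force: [0.2, -1.4, 0.2]
time: 9.0
tcp_pos: [0.5854, -0.0087, 0.0118]
wrist_force: [1.9, -4.7, -0.9]
t 9.0 tcp [585.39384721  -8.72250176  11.76331115] F [ 1.8696324  -4.74916539 -0.93397542] toolyaw 15.175904287283148
ring ((283.7322082519531, 212.6437530517578), (21.26522445678711, 33.905235290527344), 90.33273315429688) C [570.58362189  56.40864308  36.        ] along -16.90316560433466 left -2.7479269047218486 gap tcp-C 66.73570988494814
[([311, 195], [490.0, 90.0]), ([301, 191], [483.0, 66.0]), ([296, 196], [503.0, 61.0]), ([265, 195], [521.0, -3.0]), ([265, 222], [603.0, 28.0]), ([256, 223], [611.0, 13.0]), ([254, 243], [664.0, 30.0]), ([286, 246], [653.0, 89.0]), ([287, 240], [637.0, 86.0]), ([293, 240], [634.0, 96.0]), ([294, 248], [653.0, 104.0]), ([298, 242], [636.0, 107.0]), ([310, 243], [631.0, 128.0])]
```

View pics/m4.png

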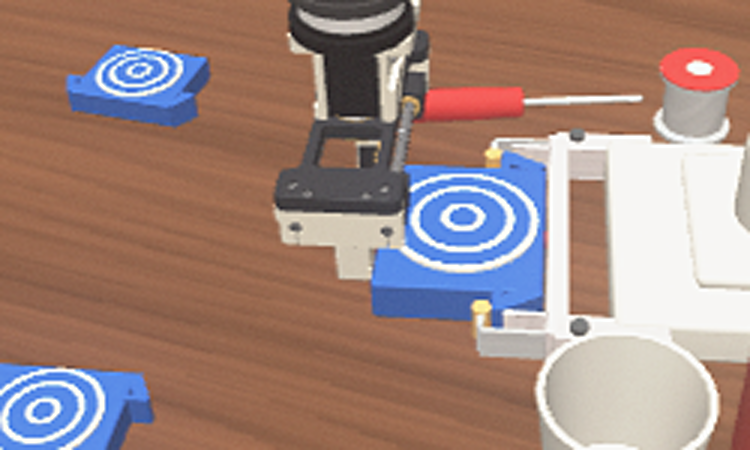

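Both rollers sit behind the lugs, at (493,158) and (481,308) in the crop, and the front face is about 1–2 mm from the stop. I press on gently for the last bit.

```bash
python3 -m creep '[{"grip":30,"dp":[-0.0002,0.0007,0],"delta_rot":[0,0,0]}]' | sed -n '1,2p;4p'
python3 -m creep '[{"grip":30,"dp":[-0.0002,0.0007,0],"delta_rot":[0,0,0]}]' | sed -n '1,2p;4p'
```

```text
time: 9.18
tcp_pos: [0.5853, -0.0084, 0.0118]
wrist_force: [1.5, -6.6, -1.1]
time: 9.3
tcp_pos: [0.5851, -0.0082, 0.0119]
wrist_force: [1.1, -9.1, -2.2]
```

```bash
python3 -m creep '[{"grip":30,"dp":[-0.0002,0.0007,0],"delta_rot":[0,0,0]}]' | sed -n '1,2p;4p'
python3 -m creep '[{"grip":30,"dp":[-0.0002,0.0007,0],"delta_rot":[0,0,0]}]' | sed -n '1,2p;4p'
```

```text
time: 9.43
tcp_pos: [0.585, -0.008, 0.012]
wrist_force: [1.5, -10.2, -1.2]
time: 9.55
tcp_pos: [0.5848, -0.0078, 0.012]
wrist_force: [0.0, -13.5, -0.8]
```

The force climbs steadily with almost no travel, so it is on the stop at 13.5 N. I ease off, back away and lift.

```bash
python3 -m creep '[{"grip":30,"dp":[0.0005,-0.002,0],"delta_rot":[0,0,0]},{"grip":30,"dp":[0.002,-0.006,0],"delta_rot":[0,0,0]},{"grip":30,"dp":[0.004,-0.016,0],"delta_rot":[0,0,0]},{"grip":30,"dp":[0.008,-0.03,0],"delta_rot":[0,0,0]},{"grip":30,"dp":[0.012,-0.045,0.01],"delta_rot":[0,0,0]},{"grip":30,"dp":[0.012,-0.07,0.05],"delta_rot":[0,0,0]},{"grip":30,"dp":[0.012,-0.11,0.1],"delta_rot":[0,0,0]},{"grip":30,"dp":[0.012,-0.16,0.14],"delta_rot":[0,0,0]},{"grip":30,"dp":[0.012,-0.2,0.16],"delta_rot":[0,0,0]},{"grip":30,"dp":[0.012,-0.2,0.16],"delta_rot":[0,0,0]}]'
python3 -c "
from meas import *
go('m5.png')
T=r.snapshot('top');a,c=rings(T);print(a,ray(T,a[0],.036)*1e3)
cv2.imwrite('pics/t5.png',cv2.resize(T['img'][150:310,190:390,::-1],None,fx=4,fy=3.75,interpolation=cv2.INTER_CUBIC))"
```

```text
time: 10.8
tcp_pos: [0.5967, -0.21, 0.1747]
orientation: [[-0.257, 0.966, 0.005], [0.966, 0.258, -0.003], [-0.004, 0.004, -1.0]]
wrist_force: [-0.3, 0.2, 0.1]
finger_gap: 0.0809
gripper_force: 0.0
t 10.8 tcp [ 596.74895435 -209.9789555   174.69678548] F [-0.30016126  0.21085058  0.08854505] toolyaw 14.922639072018132
ring ((284.28277587890625, 213.82289123535156), (32.22361373901367, 49.9122200012207), 90.1116943359375) C [573.70263989  58.63258352  36.        ] along -15.57479916464694 left -6.340923838304367 gap tcp-C 265.2570600224246
[([311, 195], [490.0, 90.0]), ([298, 191], [485.0, 60.0]), ([297, 196], [502.0, 63.0]), ([262, 195], [523.0, -9.0]), ([254, 232], [637.0, 19.0]), ([255, 244], [666.0, 33.0]), ([286, 245], [650.0, 88.0]), ([287, 240], [637.0, 86.0]), ([293, 240], [634.0, 96.0]), ([296, 248], [652.0, 108.0]), ([298, 242], [636.0, 107.0]), ([310, 243], [631.0, 128.0])]
((272.8894958496094, 225.68722534179688), (42.48954772949219, 42.55339050292969), 82.7255630493164) [569.81576128  57.30252008  36.        ]
```

View pics/m5.png

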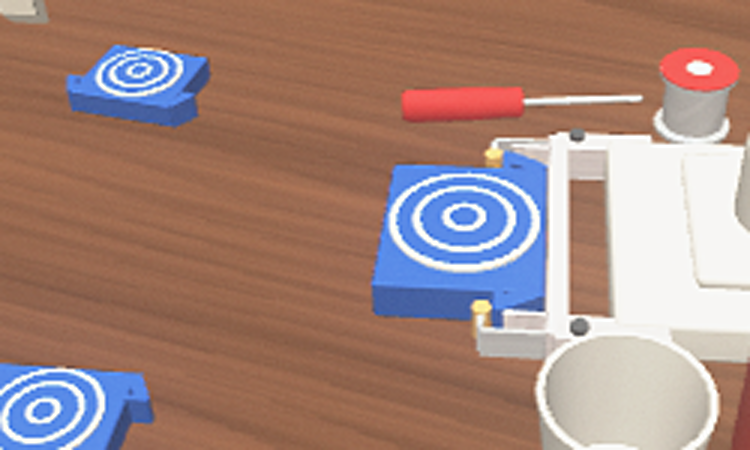

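View pics/t5.png

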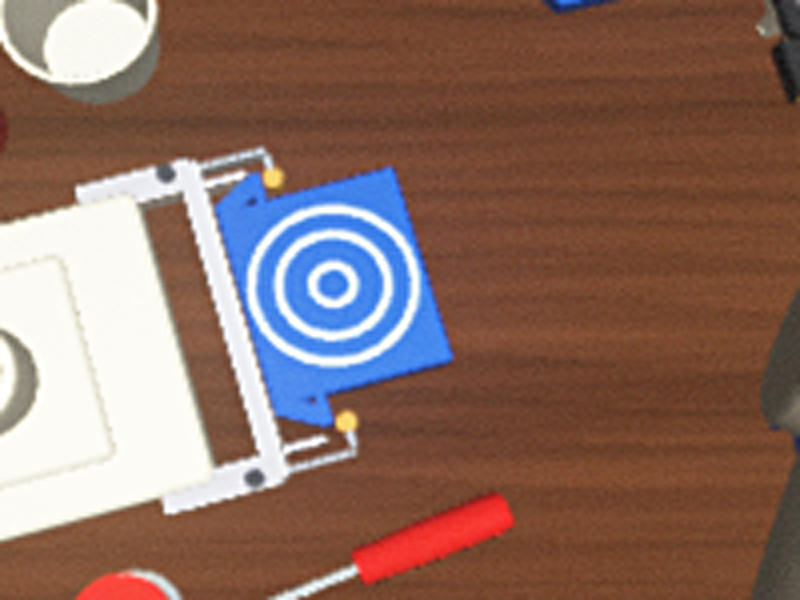

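The top view shows both rollers snapped in behind the lugs at (273,178) and (346,422). The carriage is square against the wall, the plunger is hidden and the robot is clear. The ring centre is about 2 mm from the expected home, within measurement error.

```bash
python3 -c "
from rig import r
print(r.job_done())"
```

```text
the job is handed in; nothing more can be done
None
```

The largest blue carriage is clipped into the mixer, with both clips shut behind its lugs and its front square on the stop. It was pressed to about 13.5 N at the end; the red plunger is hidden under it, so I could not see directly that it is pressed in. The arm is clear, the other objects were left alone, and the job was handed in at about 11 s.

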